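Raise the hood window to its mark and push the blue box inside

ROBOT

A 6-joint arm with a two-finger parallel gripper is mounted at the origin on a cart in front of the work surface, level with it; the furniture and walls round the work are solid. World frame = base frame: x ahead of the robot, y to its left, z up, the work surface at z = 0. Lengths are in m, angles in rad, forces in N, time in s.
With the tool pointing down it reaches from about 0.35 to 0.875 m from the base axis. Payload 4.2 kg.
Tool frame: the origin (TCP) lies midway between the tips of the shut fingers; the grasp point (between the pads) lies 19 mm behind it; z points along the fingers, y is the line along which they close (so a half turn about z gives the same grasp; the last joint's range is limited). The gripper opens to 87 mm and grips with 3 to 60 N. Pads are 19 mm wide; open, the fingers measure 117 mm over their backs; the gripper's body (75 mm by 190 mm) begins 51 mm behind the grasp point.
Start: joints at [-0.95, 0.385, 0.008, 0, -1.194, -0.259], TCP at [0.221, -0.585, 0.19] pointing down, gripper open.
Joint ranges: [-3.14, 3.14], [-1.21, 2.06], [-1.07, 1.41], [-3.16, 2.05], [-2.99, -0.16], [-3.1, 3.1]. Speed limits (rad/s): [2.79, 2.79, 3.14, 3.14, 3.14, 3.14].

INTERFACE

Orientations are given as a unit quaternion [x, y, z, w].
In Python, from bench import ctrl gives the robot as it stands. The module is installed in compiled form; this text tells all that it offers. Calls block until the motion is done:
- ctrl.goto(position, orientation): joint-space move of the TCP to a pose.
- ctrl.move_linear(position, rot=None, max_speed=0.15): straight line of the TCP; rot=None keeps the orientation; max_speed is the mean speed in m/s.
- ctrl.goto_joints(angles): joint-space move.
- ctrl.set_gripper(opening, strength=None): finger opening in m; strength is the grip in N (None keeps the last); returns when the fingers have stopped.
- ctrl.hold(seconds).
- ctrl.solve_ik(position, orientation): joint angles nearest the present ones, or None.
- ctrl.snapshot(name): name is "side" or "top"; returns a dict with "img" (480x640x3 uint8, red, green, blue), "K" (3x3 intrinsics, pixels), "D" ([k1, k2, p1, p2, k3] as OpenCV has them; the pictures are not rectified), "R" (3x3) and "t" (3): a world point X has camera coordinates R X + t. Camera axes: x right, y down, z forward; pixel columns grow to the right and rows downward; lengths in m; the calibration is good to about 2 mm. A picture is of the moment at which its call begins. There is no depth.
A pose or a line that the arm cannot do raises ctrl.MotionError and nothing moves.
- ctrl.hand_in(): hands the job in; it is judged then, once.
Readings, each from a call of its own:
- ctrl.get_t(): time.
- ctrl.get_q(): joint angles.
- ctrl.get_dq(): joint speeds.
- ctrl.get_joint_efforts(): joint torques, N m.
- ctrl.get_eef_pos(): TCP position.
- ctrl.get_tool_rot(): TCP orientation.
- ctrl.get_ft_force(): force on the tool from outside, world axes, zero at the start.
- ctrl.get_ft_torque(): the same for the moment, N m.
- ctrl.get_width(): finger opening in m.
- ctrl.get_grip_force(): force on a finger pad.
Only numpy, scipy, OpenCV 4.12 (cv2) and the standard library are available. Lean on these libraries where they do the work, as an engineer would, in place of code of your own. Each camera call takes 0.05 s, during which the arm holds its last target. There are 200 camera calls.

TASK

Push the small hood's counterweighted window up from beneath its lip with the fingertips until the white arrow on its frame is level with the red arrow on the post; it stays where you leave it. Then push the blue cryo box along the bench through the opening until it stands wholly behind the yellow line on the hood's floor. Grip or lift nothing, and leave the red mark, the white cryo box and the amber bottle where they are.

Things in the scene. Friction and masses are not known exactly. Their poses are not given: they have to be found in the camera images.
- hood: Fixed hood without a floor on the bench, 400 wide, 255 deep, 460 high. Origin: on the bench, mid width; x to its back, y to its left, z up. Front posts lean back 25 deg, 340 apart, feet at x=-0.15. Yellow line, 6 wide, across the floor, far edge at x=-0.060; back panel at x=0.089, side panes at y=+-0.185; counterweight channel on the right to y=-0.245. Fixed in it: dishes and a bottle, |y|<0.05.
- sash (a joint): Travel of the window up its slope, m: 0 down (its lower edge 28 mm over the bench), grows upward to a stop at 0.225. Slides along the hood's (0.42, 0, 0.91): 25 deg from upright, backward as it rises. Counterweighted: 2 to 4.5 N moves it, it stays where it is left. Window 334 wide, 243 along the slope.
- mark (a joint): Setting of the red height mark, on the scale of joint sash: the arrows are level when the two values are equal. 0.140 to 0.210. Clamped; not to be moved.
- lip_edge (a point): Middle of the lip's lower front edge, riding with it. Lip: 270 wide along y, 12 thick (sash_c5 rubber below, sash_c6 metal above), stands 30 mm out of the window frame, square to the slope (underside falls 25 deg toward the window), 49 mm up the slope from the window lower edge. Window down: x=-0.152, y=0, z=0.088 of the hood. Axes: z up the slope, -x out of it, y as the hood.
- white_arrow (a point): Tip of the white arrow on black at the right edge of the window's frame, pointing right; 100 mm up the slope from the window's lower edge; rides with the window. Axes as lip_edge.
- red_arrow (a point): Tip of the red arrow plate (18 high, 36 wide) clamped on the front of the right post, pointing left at the window's frame. Axes as lip_edge.
- blue_box: Blue cryo box with white grid lid, 77x77x52 high, 0.12 kg, loose on the bench in front of the hood, left or right of the middle, turned up to 12 deg from the hood. Origin: middle of its underside, z up.
- white_box: Pale grey-white cryo box, same size, loose, on the other side in front of the hood. Stays. Origin: middle of its underside.
- amber_bottle: Amber bottle with black cap, 48 across, 100 high, loose on the bench right of the hood. Stays. Origin: middle of its underside.
There are look-alikes about, which are no part of the job. Leave any brown look-alike of the blue_box alone.

How it is judged:
On the way, in this order (a step that is already met when the one before it is completed fails the run):
1. the window is up with its white arrow level with the red one, the blue box still outside (z of white_arrow in the frame of red_arrow between -0.007 and 0.007 m and x of blue_box in the frame of hood below -0.1 m), for 0.3 s.
2. the blue box stands on the bench behind the yellow line, the window still at the mark (x of blue_box in the frame of hood between -0.0215 and 0.06 m and y of blue_box in the frame of hood between -0.13 and 0.13 m and height (world z) of blue_box below 0.006 m and z of white_arrow in the frame of red_arrow between -0.007 and 0.007 m), for 0.3 s.
At the end, for the whole second after the job is handed in: The window rests with its white arrow within 7 mm of the red one along the slope; the blue box stands flat and still on the bench inside the hood, its middle at least 38.5 mm (half its width) behind the yellow line's far edge; red mark, white box and bottle are where they were (all of step 2 and angle between blue_box's own z axis and vertical below 0.05 rad and linear speed of blue_box below 0.01 m/s and velocity of joint sash between -0.004 and 0.004 m/s and distance of each of white_box, amber_bottle from where it was at the start of the episode below 0.02 m and distance of red_arrow from where it was at the start of the episode below 0.006 m); the robot touches nothing.
It fails at once if the blue box is lifted or tipped (height (world z) of blue_box above 0.012 m or angle between blue_box's own z axis and vertical above 0.2 rad).
It fails at once if the window's lip is gripped, fingers above and below it at once (contact force between the fingers and sash_c5 above 1 N and contact force between the fingers and sash_c6 above 1 N).
It fails at once if the red mark is moved (distance of red_arrow from where it was at the start of the episode above 0.006 m).
It fails at once if the white box or the amber bottle is moved by more than 20 mm (distance of any of white_box, amber_bottle from where it was at the start of the episode above 0.02 m).
It also fails if it takes over 69 s, if anything falls off the work surface, if the arm or the gripper's body presses on something with over 40 N, if the wrist force passes 120 N, or if a joint passes its speed limit or range.

## Working session

There is one attempt and no reset: what is moved stays moved. The work goes in short steps, each a Python script; the robot and the scene stay as the last script left them, time stands still between calls to the robot, and variables do not carry over. Pictures are saved under pics/ and viewed, at most 10 in all, crops included, and the job is handed in when it is done.

```bash
mkdir -p pics
python3 - <<'E'
from bench import ctrl
import cv2,pickle
for n in("side","top"):
    s=ctrl.snapshot(n);cv2.imwrite(f"pics/{n}0.png",s["img"][:,:,::-1]);pickle.dump(s,open(f"{n}0.pkl","wb"))
    print(n,s["K"].tolist(),s["D"],s["R"].round(3).tolist(),s["t"], (-s["R"].T@s["t"]))
print(ctrl.get_t())
E
```

```text
side [[479.7532327216946, 0.0, 323.40814866865907], [0.0, 479.7532327216946, 244.1098508614507], [0.0, 0.0, 1.0]] [-0.11960033  0.          0.          0.          0.        ] [[-1.0, -0.015, 0.003], [-0.012, 0.612, -0.791], [0.01, -0.791, -0.612]] [0.48386518 0.3171482  0.63593595] [0.48119967 0.31625181 0.6384001 ]
top [[470.7393246966157, 0.0, 321.87634383789674], [0.0, 470.7393246966157, 239.3783166956538], [0.0, 0.0, 1.0]] [-0.05606112  0.          0.          0.          0.        ] [[-0.016, -1.0, 0.017], [-0.993, 0.014, -0.115], [0.114, -0.019, -0.993]] [-0.36840567  0.51242583  0.93668719] [ 0.39587778 -0.35763574  0.99552163]
0.1
```

View pics/side0.png

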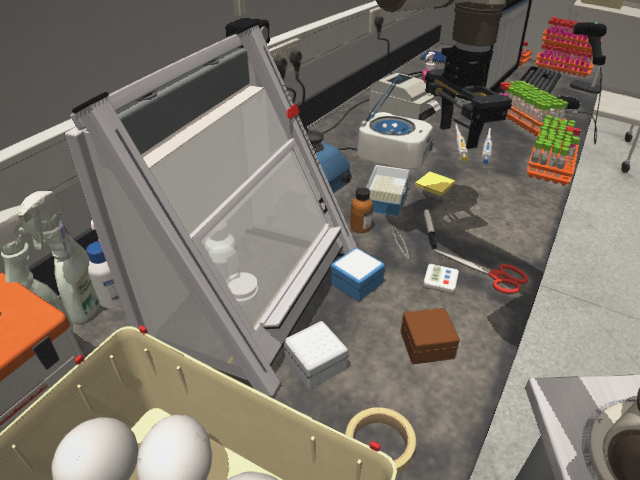

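View pics/top0.png

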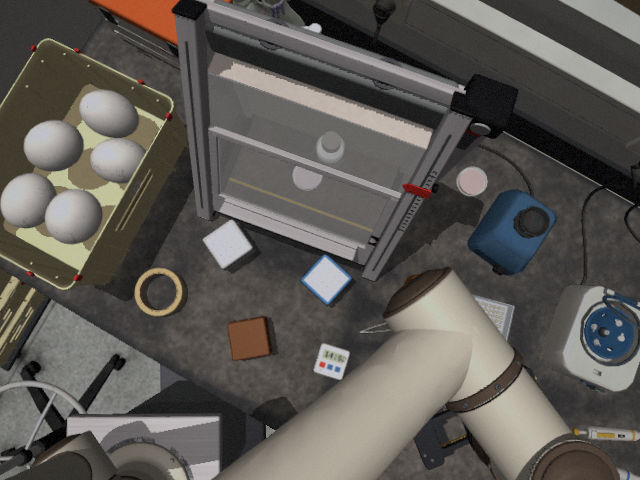

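The candidates for the blue box are:
- blue box with white lid, top (326,279), side (358,272);
- blue open rack, side (388,188);
- brown box, top (249,338);
- white box, top (228,244).

The first fits: it is blue with a white grid lid and stands just in front of the hood, right of the middle. I'll enlarge to confirm and to measure.

Run:
```python
import cv2
t=cv2.imread("pics/top0.png");s=cv2.imread("pics/side0.png")
cv2.imwrite("pics/tc.png",cv2.resize(t[170:310,190:450],None,fx=3,fy=3,interpolation=cv2.INTER_CUBIC))
cv2.imwrite("pics/sc.png",cv2.resize(s[180:400,240:480],None,fx=2.7,fy=2.7,interpolation=cv2.INTER_CUBIC))
cv2.imwrite("pics/sa.png",cv2.resize(s[90:250,260:380],None,fx=3.75,fy=3.75,interpolation=cv2.INTER_CUBIC))
```

```text
(no output)
```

View pics/tc.png

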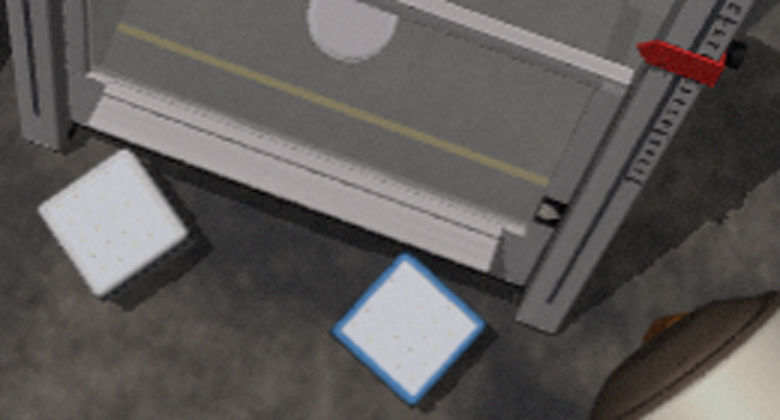

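View pics/sc.png

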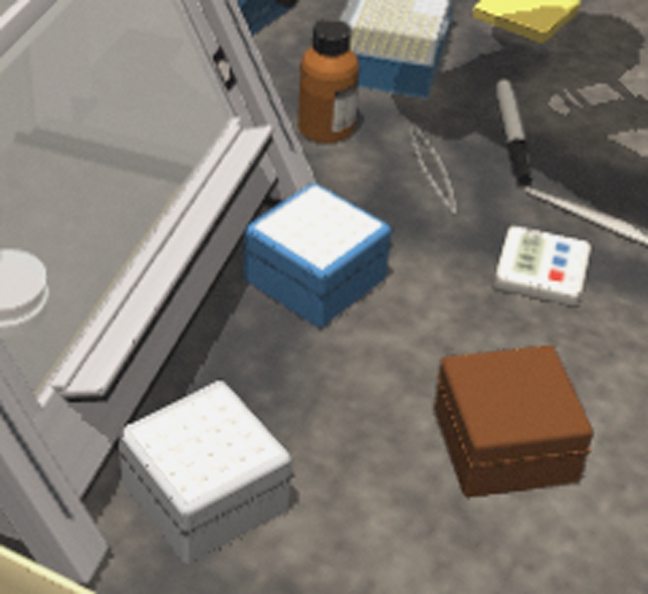

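View pics/sa.png

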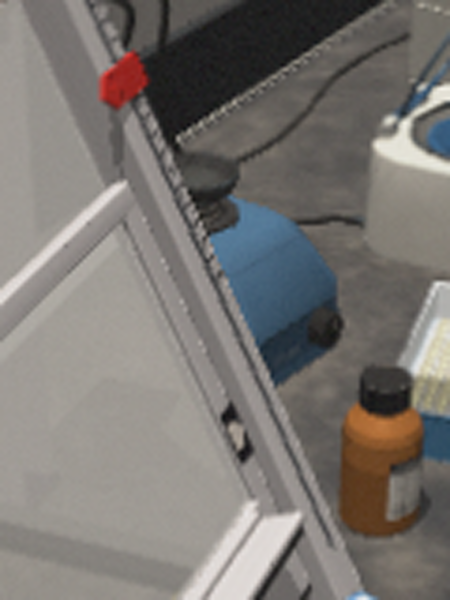

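The crop shows the blue lid corners at crop px (405,255), (484,325), (412,403) and (333,330). The lip's upper front edge runs (87,125)→(490,270), the yellow line runs (120,27)→(548,183), and the red tip is at (640,48). It is the blue box with the grid lid, right of the middle. Next I compute positions.

```bash
cat > h.py <<'E'
import numpy as np,cv2,pickle
from scipy.optimize import least_squares
C={n:pickle.load(open(f"{n}0.pkl","rb")) for n in("side","top")}
def proj(n,X):
    c=C[n];return cv2.projectPoints(np.atleast_2d(np.float64(X)),cv2.Rodrigues(c["R"])[0],c["t"],c["K"],c["D"])[0][:,0]
def ray(n,p):
    c=C[n];u=cv2.undistortPoints(np.float64([[p]]),c["K"],c["D"])[0,0];return -c["R"].T@c["t"],c["R"].T@np.r_[u,1]
def onz(n,p,z):
    o,d=ray(n,p);return o+d*(z-o[2])/d[2]
def tri(pt,ps):
    A=[];b=[];
    for n,p in(("top",pt),("side",ps)):
        o,d=ray(n,p);d=d/np.linalg.norm(d);P=np.eye(3)-np.outer(d,d);A.append(P);b.append(P@o)
    X=np.linalg.lstsq(np.vstack(A),np.hstack(b),rcond=None)[0]
    return X,np.linalg.norm(proj("top",X)-pt),np.linalg.norm(proj("side",X)-ps)
tc=lambda x,y:np.array([190+(x+.5)/3-.5,170+(y+.5)/3-.5])
sc=lambda x,y:np.array([240+(x+.5)/2.7-.5,180+(y+.5)/2.7-.5])
sa=lambda x,y:np.array([260+(x+.5)/3.75-.5,90+(y+.5)/3.75-.5])
def hw(p,X):
    x,y,a=p[:3];c,s=np.cos(a),np.sin(a);X=np.atleast_2d(X);return np.c_[x+c*X[:,0]-s*X[:,1],y+s*X[:,0]+c*X[:,1],X[:,2]]
def wh(p,X): return hw([0,0,-p[2]],np.atleast_2d(X)-[p[0],p[1],0])
E
python3 - <<'E'
from h import *
np.set_printoptions(precision=4,suppress=True)
for nm,pt,ps in(("blue",[(405,255),(484,325),(412,403),(333,330)],[(315,186),(390,235),(322,277),(247,232)]),("white",[(126,150),(188,232),(100,297),(38,210)],[(221,381),(291,462),(183,512),(122,432)])):
    a=np.array([onz("top",tc(*p),.052) for p in pt]);b=np.array([onz("side",sc(*p),.052) for p in ps])
    print(nm,a.mean(0),b.mean(0),np.linalg.norm(np.roll(a,-1,0)-a,axis=1),np.linalg.norm(np.roll(b,-1,0)-b,axis=1)); print(a)
ya,yb=onz("top",tc(120,25),0),onz("top",tc(548,181),0);print("yellow",ya,yb,np.linalg.norm(ya-yb),np.arctan2((ya-yb)[1],(ya-yb)[0])-np.pi/2)
for p in[(87,125),(490,270),(108,85),(525,235)]:print("lip",onz("top",tc(*p),.099))
red=tri(tc(640,48),sa(101,85));whi=tri(tc(562,212),sa(245,440));print(red,whi)
print("lipR",tri(tc(490,270),sc(271,128)))
print("lipL",tri(tc(87,125),sc(103,391)))
print("bottle", onz("side",sc(330,130),0), onz("side",sc(332,35),.1))
E
```

```text
blue [ 0.4246 -0.3825  0.052 ] [ 0.425  -0.3771  0.052 ] [0.0705 0.0706 0.0714 0.0694] [0.0742 0.0665 0.0682 0.0726]
[[ 0.4735 -0.381   0.052 ]
 [ 0.4258 -0.4329  0.052 ]
 [ 0.375  -0.3839  0.052 ]
 [ 0.4241 -0.3322  0.052 ]]
white [ 0.4985 -0.1853  0.052 ] [ 0.4996 -0.1824  0.052 ] [0.0701 0.0726 0.0725 0.0712] [0.0756 0.0712 0.0693 0.0715]
[[ 0.5473 -0.1938  0.052 ]
 [ 0.4911 -0.2357  0.052 ]
 [ 0.4483 -0.177   0.052 ]
 [ 0.5074 -0.1348  0.052 ]]
yellow [ 0.6468 -0.1798  0.    ] [ 0.5291 -0.4851  0.    ] 0.3272838370266069 -0.36789327583080444
lip [ 0.5564 -0.1767  0.099 ]
lip [ 0.4592 -0.4338  0.099 ]
lip [ 0.5824 -0.19    0.099 ]
lip [ 0.4813 -0.4567  0.099 ]
(array([ 0.5563, -0.4942,  0.3064]), np.float64(1.0800391636727755), np.float64(0.9116164905337172)) (array([ 0.491 , -0.4782,  0.1172]), np.float64(1.4055492826654463), np.float64(1.3392380474660925))
lipR (array([ 0.4589, -0.4337,  0.1001]), np.float64(0.09674531765866363), np.float64(0.09598167777763968))
lipL (array([ 0.5557, -0.1774,  0.1025]), np.float64(0.05424367701061654), np.float64(0.06921529361017519))
bottle [ 0.4048 -0.5713  0.    ] [ 0.4089 -0.561   0.1   ]
```

```bash
cat >> h.py <<'E'
from scipy.spatial.transform import Rotation as Ro
H=(0.6448,-0.3579,-0.365)
def W(x,y,z): return hw(H,[x,y,z])[0]
def Q(dip,yaw=0,s=1):
    "tool pointing dip rad below hood x; s: sign of tool y"
    R=Ro.from_euler('z',H[2]+yaw).as_matrix();z=R@[np.cos(dip),0,-np.sin(dip)];y=R@[0,s,0]
    return Ro.from_matrix(np.c_[np.cross(y,z),y,z]).as_quat()
E
python3 - <<'E'
from h import *
from bench import ctrl
np.set_printoptions(precision=3,suppress=True)
p=lambda n,X:print(n,wh(H,X)[0])
p("foot",onz("top",tc(518,315),0));p("foot",onz("top",tc(560,330),0));p("Lfoot",onz("top",tc(66,152),0));p("Lfoot",onz("top",tc(28,135),0))
for c in((310,30),(350,62),(395,25)):p("dish",onz("top",tc(*c),.015))
p("blue",(.4248,-.380,0));p("bottle",(.405,-.566,0));p("red",(.5563,-.4942,.3064))
d=np.deg2rad
for s in(1,-1):
  for nm,P,q in(("via",(-.30,0,.25),30),("pre",(-.23,0,.117),30),("in",(-.144,0,.067),30),("up",(-.06,0,.252),30),("pushA",(-.3,-.1,.03),60),("pA",(-.3,-.1,.03),35),("pB",(-.055,-.055,.03),30),("pB",(-.055,-.055,.03),40)):
    r=ctrl.solve_ik(W(*P),Q(d(q),0,s));print(s,nm,q,None if r is None else np.array(r))
E
```

```text
foot [-0.16  -0.172  0.   ]
foot [-0.16  -0.203  0.   ]
Lfoot [-0.161  0.17   0.   ]
Lfoot [-0.159  0.2    0.   ]
dish [-0.021  0.035  0.015]
dish [-0.033  0.001  0.015]
dish [ 0.003 -0.02   0.015]
blue [-0.198 -0.099  0.   ]
bottle [-0.15 -0.28  0.  ]
red [-0.034 -0.159  0.306]
1 via 30 None
1 pre 30 [-1.098  0.181 -0.777 -1.962 -0.677  0.91 ]
1 in 30 [-1.03   0.436 -0.717 -2.237 -0.747  1.193]
1 up 30 None
1 pushA 60 [-0.641  0.21  -0.679 -0.669 -0.222 -0.673]
1 pA 35 [-1.424  0.432 -0.748 -1.78  -0.819  1.098]
1 pB 30 [-0.992  0.587 -0.483 -2.207 -0.683  1.109]
1 pB 40 [-0.79   0.486 -0.315 -1.738 -0.326  0.46 ]
-1 via 30 None
-1 pre 30 [-1.098  0.181 -0.777 -1.962 -0.677 -2.232]
-1 in 30 [-1.03   0.436 -0.717 -2.237 -0.747 -1.948]
-1 up 30 None
-1 pushA 60 [-0.641  0.21  -0.679 -0.669 -0.222  2.468]
-1 pA 35 [-1.424  0.432 -0.748 -1.78  -0.819 -2.044]
-1 pB 30 [-0.992  0.587 -0.483 -2.207 -0.683 -2.033]
-1 pB 40 [-0.79   0.486 -0.315 -1.738 -0.326 -2.682]
```

Run:
```python
from h import *
from bench import ctrl
np.set_printoptions(precision=2,suppress=True)
d=np.deg2rad
n=0
def tcp(dip,sash,ins=.015,gap=0):
    e=np.array([-.152,.088]);u=np.array([np.cos(dip),-np.sin(dip)]);v=np.array([np.sin(dip),np.cos(dip)])
    x=e+ins*u-.0095*v+(sash-gap)*np.array([.4226,.9063]);return x
for dip in range(-10,75,10):
  for yaw in(-30,-20,-10,0,10,20,30):
    row=[]
    for sash in(-.006,.1,.2):
      x=tcp(d(dip),sash);row.append(ctrl.solve_ik(W(x[0],0,x[1]),Q(d(dip),d(yaw))))
    f=[r is not None for r in row]
    if sum(f)>=2:print(dip,yaw,f,*[np.array(r) for r in row if r is not None])
```

```text
-10 -20 [True, True, True] [-0.91  1.31 -0.97 -2.84 -2.44  1.77] [-0.84  0.93 -1.   -2.99 -2.1   1.62] [-0.79  0.6  -0.92 -3.07 -1.7   1.57]
-10 -10 [True, True, True] [-1.04  1.28 -0.86 -2.5  -2.23  1.9 ] [-0.99  0.91 -0.89 -2.66 -1.95  1.68] [-0.93  0.59 -0.82 -2.76 -1.6   1.51]
-10 0 [True, True, True] [-1.13  1.2  -0.75 -2.29 -2.01  1.86] [-1.08  0.86 -0.77 -2.42 -1.79  1.61] [-1.02  0.57 -0.7  -2.5  -1.51  1.39]
-10 10 [True, True, True] [-1.19  1.12 -0.63 -2.11 -1.84  1.73] [-1.13  0.82 -0.64 -2.22 -1.68  1.48] [-1.07  0.57 -0.57 -2.27 -1.46  1.24]
-10 20 [True, True, True] [-1.2   1.05 -0.5  -1.96 -1.74  1.56] [-1.15  0.79 -0.5  -2.04 -1.62  1.31] [-1.09  0.58 -0.42 -2.09 -1.46  1.07]
-10 30 [True, True, True] [-1.19  1.01 -0.37 -1.82 -1.7   1.39] [-1.14  0.79 -0.35 -1.89 -1.62  1.16] [-1.09  0.61 -0.28 -1.93 -1.51  0.93]
0 -20 [True, True, True] [-0.92  1.18 -1.07 -2.88 -2.23  1.74] [-0.85  0.74 -1.03 -3.   -1.77  1.6 ] [-0.79  0.43 -0.9  -3.06 -1.34  1.55]
0 -10 [True, True, True] [-1.07  1.15 -0.95 -2.54 -2.02  1.86] [-1.    0.72 -0.93 -2.68 -1.64  1.61] [-0.93  0.42 -0.8  
[... 4722 characters left out ...]
2.21]
70 -10 [True, True, True] [-0.23  0.28 -0.71  0.42 -0.26 -2.27] [-0.22  0.23 -0.42  0.19 -0.6  -2.03] [-0.23  0.23 -0.16  0.14 -0.85 -1.96]
70 0 [True, True, True] [-0.24  0.29 -0.61  0.13 -0.32 -1.81] [-0.25  0.24 -0.37  0.07 -0.62 -1.73] [-0.26  0.23 -0.12  0.05 -0.87 -1.7 ]
70 10 [True, True, True] [-0.29  0.3  -0.52 -0.08 -0.41 -1.4 ] [-0.29  0.25 -0.31 -0.06 -0.67 -1.43] [-0.3   0.24 -0.07 -0.05 -0.91 -1.44]
70 20 [True, True, True] [-0.34  0.32 -0.43 -0.23 -0.5  -1.06] [-0.34  0.26 -0.24 -0.16 -0.74 -1.15] [-0.34  0.26 -0.02 -0.13 -0.96 -1.19]
70 30 [True, True, True] [-0.39  0.33 -0.37 -0.32 -0.59 -0.78] [-0.38  0.28 -0.18 -0.24 -0.82 -0.89] [-0.37  0.28  0.04 -0.2  -1.03 -0.96]
```

```bash
cat >> h.py <<'E'
d=np.deg2rad
def tcp(dip,sash,ins=.015):
    e=np.array([-.152,.088]);u=np.array([np.cos(dip),-np.sin(dip)]);v=np.array([np.sin(dip),np.cos(dip)])
    return e+ins*u-.0095*v+sash*np.array([.4226,.9063])
def L(sash,ins=.015,y=0.):
    x=tcp(d(40),sash,ins);return W(x[0],y,x[1])
qL=Q(d(40),d(15))
E
python3 - <<'E'
from h import *
from bench import ctrl
np.set_printoptions(precision=3,suppress=True)
ctrl.set_gripper(0.0)
print([ctrl.solve_ik(L(s,i),qL) is not None for s,i in((.0,-.10),(-.01,-.07),(-.01,.015),(.1,.015),(.21,.015))])
ctrl.goto(W(-.28,0,.22),qL)
print(ctrl.get_t(),ctrl.get_eef_pos(),ctrl.get_ft_force())
ctrl.move_linear(L(-.010,-.05),rot=qL)
ctrl.move_linear(L(-.010,.015),max_speed=.08)
print(ctrl.get_t(),ctrl.get_eef_pos(),ctrl.get_ft_force())
for s in(-.006,-.003,0,.003,.006,.010,.02):
    ctrl.move_linear(L(s),max_speed=.03);print(s,ctrl.get_t(),ctrl.get_ft_force())
import pickle
for n in("side","top"):
    s=ctrl.snapshot(n);cv2.imwrite(f"pics/{n}1.png",s["img"][:,:,::-1])
E
```

```text
[True, True, True, True, True]
2.95 [ 0.384 -0.259  0.221] [-0.184 -0.302 -1.051]
5.0083 [ 0.504 -0.304  0.062] [0.156 0.406 0.541]
-0.006 5.2917 [-0.421  0.638 -1.017]
-0.003 5.5417 [-0.099  0.322 -0.25 ]
0 5.7917 [-0.399  0.165  0.113]
0.003 6.0417 [ 0.459  0.034 -0.382]
0.006 6.2917 [0.213 0.309 0.329]
0.01 6.575 [0.106 0.912 0.095]
0.02 7.0583 [0.752 0.614 0.096]
```

View pics/side1.png

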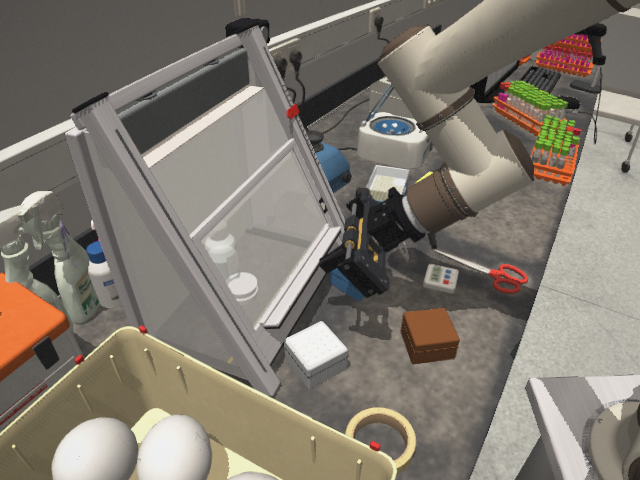

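The gripper is at side (355,250), near the lip, with no contact force yet. I check with an enlarged crop and the projected TCP.

Run:
```python
from h import *
from bench import ctrl
p=ctrl.get_eef_pos();print(p,wh(H,p),proj("side",p),proj("top",p),proj("side",W(-.152,0,.088)),proj("side",W(-.152,-.135,.088)),proj("side",W(-.152,.135,.088)))
s=cv2.imread("pics/side1.png");t=cv2.imread("pics/top1.png")
a=cv2.resize(s[190:340,250:400],(560,560),interpolation=cv2.INTER_CUBIC)
b=cv2.resize(t[190:310,240:300],(240,480),interpolation=cv2.INTER_CUBIC)
b=cv2.copyMakeBorder(b,0,80,0,0,cv2.BORDER_CONSTANT)
cv2.imwrite("pics/c1.png",np.hstack([a,b]))
```

```text
[ 0.51557608 -0.30846676  0.08899644] [[-1.38356292e-01  5.03777374e-05  8.89964400e-02]] [[307.98477536 274.12614948]] [[287.40063613 232.01365987]] [[315.27492903 276.50118335]] [[342.07020266 233.39819453]] [[281.36281723 330.97744537]]
```

View pics/c1.png

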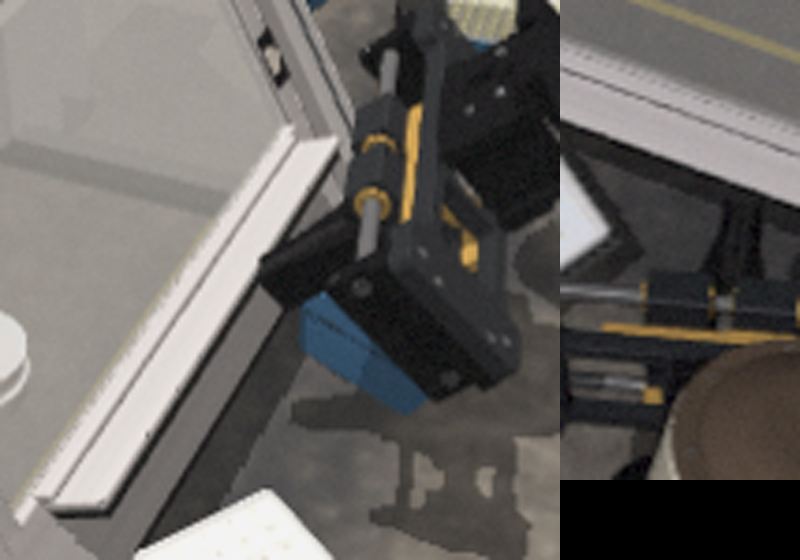

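Run:
```python
from h import *
g=lambda f:cv2.imread(f)
a,b=g("pics/side0.png"),g("pics/side1.png")
def track(x0,y0,w,h,m=20,a=a,b=b):
    r=cv2.matchTemplate(b[y0-m:y0+h+m,x0-m:x0+w+m],a[y0:y0+h,x0:x0+w],cv2.TM_CCOEFF_NORMED);_,v,_,l=cv2.minMaxLoc(r);return l[0]-m,l[1]-m,round(v,3)
print("arrow",track(314,196,16,20),"lipL",track(255,310,40,25),"rail",track(190,210,40,30))
a,b=g("pics/top0.png"),g("pics/top1.png")
print("arrow",track(366,232,18,16,a=a,b=b),"topbar",track(215,125,60,30,a=a,b=b))
w=W(-.1007,-.167,.117);
for s in(.01,.02):print(s,proj("side",w+0)-proj("side",W(-.1007+.4226*s,-.167,.117+.906*s)))
```

```text
arrow (0, 0, 0.999) lipL (0, 0, 1.0) rail (0, 0, 0.998)
arrow (0, 0, 0.995) topbar (0, 0, 0.996)
0.01 [[1.97929537 4.29887777]]
0.02 [[3.97596594 8.63459779]]
```

Run:
```python
from h import *
from bench import ctrl
np.set_printoptions(precision=1,suppress=True)
p=np.array(ctrl.get_eef_pos());R=Ro.from_quat(ctrl.get_tool_rot()).as_matrix()
print(ctrl.get_width(),R.round(2).tolist())
for k in(0,.02,.04,.07,.1):
  for x,y in((0,0),(.0095,0.015),(.0095,-.015),(-.0095,-.015)):
    X=p-k*R[:,2]+R[:,0]*x+R[:,1]*y;s=proj("side",X)[0];t=proj("top",X)[0];print(k,x,y,"crop side",(s-[250,190])*3.733,"crop top",(t-[240,190])*4+[560,0],wh(H,X)[0]*1000)
```

```text
0.0004706599384734477 [[-0.64, 0.1, 0.76], [0.07, 0.99, -0.08], [-0.77, 0.0, -0.64]]
0 0 0 crop side [216.5 314. ] crop top [749.6 168.1] [-138.4    0.1   89. ]
0 0.0095 0.015 crop side [225.2 348.4] crop top [718.7 179.6] [-148.1   13.    81.7]
0 0.0095 -0.015 crop side [234.  305.9] crop top [779.8 185.1] [-140.4  -16.    81.7]
0 -0.0095 -0.015 crop side [207.9 280.3] crop top [781.  156.3] [-128.6  -12.9   96.3]
0.02 0 0 crop side [249.  295.7] crop top [745.1 196.2] [-153.2   -3.9  101.9]
0.02 0.0095 0.015 crop side [258.2 330.2] crop top [713.7 207.8] [-162.9    9.    94.6]
0.02 0.0095 -0.015 crop side [266.2 287.7] crop top [775.8 213.3] [-155.2  -20.    94.6]
0.02 -0.0095 -0.015 crop side [240.  261.7] crop top [776.9 184.5] [-143.4  -16.8  109.1]
0.04 0 0 crop side [282.4 276.8] crop top [740.4 225.3] [-167.9   -7.9  114.7]
0.04 0.0095 0.015 crop side [292.  311.6] crop top [708.5 236.9] [-177.7    5.   107.4]
0.04 0.0095 -0.015 crop side [299.1 269.2] crop top [771.6 242.5] [-170.   -24.   107.4]
0.04 -0.0095 -0.015 crop side [273.  242.7] crop top [772.7 213.6] [-158.2  -20.8  122. ]
0.07 0 0 crop side [333.8 247.7] crop top [733.1 270.8] [-190.1  -13.8  134. ]
0.07 0.0095 0.015 crop side [344.1 282.9] crop top [700.4 282.3] [-199.9   -0.9  126.7]
0.07 0.0095 -0.015 crop side [349.9 240.5] crop top [765.2 288.1] [-192.2  -29.9  126.7]
0.07 -0.0095 -0.015 crop side [323.8 213.3] crop top [766.2 259.2] [-180.4  -26.7  141.3]
0.1 0 0 crop side [387.1 217.6] crop top [725.4 318.7] [-212.3  -19.8  153.3]
0.1 0.0095 0.015 crop side [398.1 253.1] crop top [692.  330.1] [-222.1   -6.9  146. ]
0.1 0.0095 -0.015 crop side [402.4 210.8] crop top [758.4 336. ] [-214.3  -35.8  146. ]
0.1 -0.0095 -0.015 crop side [376.3 182.9] crop top [759.3 307.1] [-202.5  -32.7  160.6]
```

```bash
cat >> h.py <<'E'
def track(n,x0,y0,w,h,m=20,ref=None,img=None):
    a=ref if ref is not None else C[n]["img"];b=img
    r=cv2.matchTemplate(b[max(0,y0-m):y0+h+m,x0-m:x0+w+m],a[y0:y0+h,x0:x0+w],cv2.TM_CCOEFF_NORMED);_,v,_,l=cv2.minMaxLoc(r);return l[0]-m,l[1]-min(m,y0),round(v,3)
E
python3 - <<'E'
from h import *
from bench import ctrl
np.set_printoptions(precision=2,suppress=True)
for i in range(1,9):
    s=.02+.004*i
    ctrl.move_linear(L(s),max_speed=.03);f=np.array(ctrl.get_ft_force());im=ctrl.snapshot("side")["img"]
    print(round(s,3),f,track("side",314,196,16,20,img=im),track("side",255,310,40,25,img=im),ctrl.get_eef_pos())
    if np.linalg.norm(f)>8:break
cv2.imwrite("pics/side2.png",im[:,:,::-1])
E
```

```text
0.024 [ 0.17 -0.12  0.2 ] (0, 0, 0.999) (0, 0, 1.0) [ 0.52 -0.31  0.09]
0.028 [-1.14  0.13 -0.13] (0, 0, 0.999) (0, 0, 1.0) [ 0.52 -0.31  0.1 ]
0.032 [ 0.95  1.19 -0.7 ] (0, 0, 0.999) (0, 0, 1.0) [ 0.52 -0.31  0.1 ]
0.036 [ 0.21  0.85 -0.63] (0, 0, 0.999) (0, 0, 0.999) [ 0.52 -0.31  0.1 ]
0.04 [-0.4   0.03  0.51] (0, 0, 0.999) (0, 0, 1.0) [ 0.52 -0.31  0.11]
0.044 [ 0.11 -0.39  0.29] (0, 0, 0.999) (0, 0, 0.999) [ 0.53 -0.31  0.11]
0.048 [-0.36 -0.23  0.59] (0, 0, 0.999) (0, 0, 1.0) [ 0.53 -0.31  0.11]
0.052 [ 0.37 -0.07 -0.46] (0, 0, 0.999) (0, 0, 0.999) [ 0.53 -0.31  0.12]
```

Run:
```python
from h import *
from bench import ctrl
p=np.array(ctrl.get_eef_pos());t=ctrl.snapshot("top")["img"][:,:,::-1];s=cv2.imread("pics/side2.png")
print(wh(H,p),(proj("side",p)-[270,200])*4,(proj("top",p)-[255,190])*4+[400,0])
cv2.imwrite("pics/c2.png",np.hstack([cv2.resize(s[200:320,270:370],(400,480),interpolation=2),cv2.resize(t[190:310,255:355],(400,480),interpolation=2)]))
```

```text
[[-1.24650874e-01  1.03567582e-04  1.18227748e-01]] [[121.15288515 236.95503321]] [[536.25352359 132.80725484]]
```

View pics/c2.png

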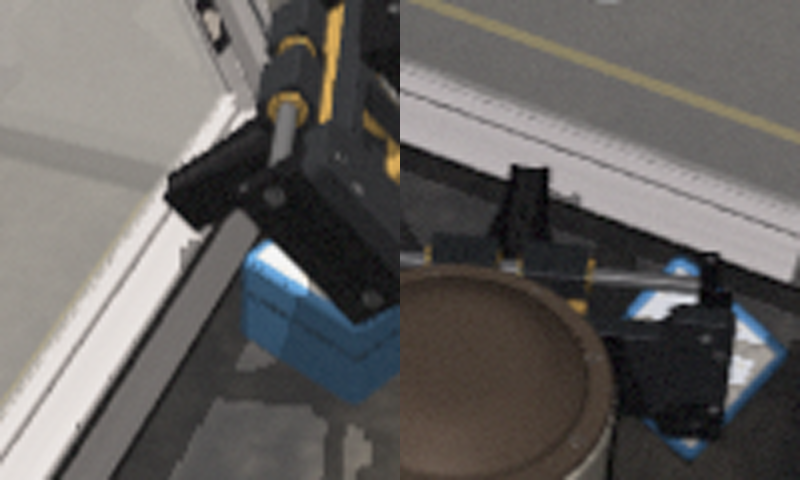

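The tip is clearly visible: side px (316.8,251.8), top px (287.5,231.3). The TCP projects to (300,259) and (289,223), so the tip stands short of it. I triangulate the tip.

Run:
```python
from h import *
from bench import ctrl
np.set_printoptions(precision=4,suppress=True)
p=np.array(ctrl.get_eef_pos());R=Ro.from_quat(ctrl.get_tool_rot()).as_matrix()
# upper tip edge: visible both views; left/right ends
for nm,t,s in(("up-left",(512,167),(187,228)),("up-right",(549,170),(168,182)),):
    X,e1,e2=tri(np.array([255+(t[0]-400)/4,190+t[1]/4]),np.array([270+s[0]/4,200+s[1]/4]));print(nm,X,e1,e2,"tool",R.T@(X-p),"hood",wh(H,X))
s=ctrl.snapshot("side");print(abs(s["R"]-C["side"]["R"]).max(),abs(s["t"]-C["side"]["t"]).max())
print(ctrl.get_q(),p)
```

```text
up-left [ 0.5051 -0.3024  0.1335] 2.8072717813526658 3.1095746634521877 tool [ 0.0038  0.0084 -0.0284] hood [[-0.1503  0.002   0.1335]]
up-right [ 0.5079 -0.3202  0.1427] 0.25576332211427233 0.27759158010016993 tool [-0.0062 -0.009  -0.0308] hood [[-0.1413 -0.0137  0.1427]]
0.0 0.0
[-0.6868  0.2516 -0.3819 -1.251  -0.4608  0.0473] [ 0.5283 -0.3133  0.1181]
```

```bash
cat >> h.py <<'E'
OFF=.028   # seen tip lies this far behind the reported TCP
def L2(sash,ins=.012,y=0.): return L(sash,ins+OFF,y)
qL=Q(d(40),d(10))
E
python3 - <<'E'
from h import *
from bench import ctrl
np.set_printoptions(precision=3,suppress=True)
for s in(-.012,.1,.2,.21):
    print(s,[(yw,None if (r:=ctrl.solve_ik(L2(s),Q(d(40),d(yw)))) is None else np.array(r)[[0,3,4,5]]) for yw in(5,10,15)])
ctrl.move_linear(L(.052,-.02)); ctrl.move_linear(L2(-.012,-.02),rot=qL)
ctrl.move_linear(L2(-.012),max_speed=.06)
print(ctrl.get_t(),ctrl.get_eef_pos(),ctrl.get_ft_force())
for s in np.arange(-.008,.017,.004):
    ctrl.move_linear(L2(s),max_speed=.03);f=np.array(ctrl.get_ft_force());im=ctrl.snapshot("side")["img"]
    print(round(s,3),f,track("side",314,196,16,20,img=im),ctrl.get_t())
E
```

```text
-0.012 [(5, array([-0.821, -1.796, -0.419,  0.616])), (10, array([-0.816, -1.663, -0.467,  0.538])), (15, array([-0.818, -1.557, -0.526,  0.493]))]
0.1 [(5, array([-0.452, -0.951, -0.164, -0.514])), (10, array([-0.543, -1.061, -0.308, -0.298])), (15, array([-0.604, -1.097, -0.426, -0.174]))]
0.2 [(5, None), (10, array([-0.399, -0.571, -0.298, -0.885])), (15, array([-0.482, -0.729, -0.439, -0.64 ]))]
0.21 [(5, None), (10, array([-0.392, -0.535, -0.305, -0.925])), (15, array([-0.474, -0.7  , -0.446, -0.676]))]
11.65 [ 0.521 -0.31   0.044] [-0.367  0.337  0.767]
-0.008 [-0.473 -0.04   0.903] (0, 0, 0.999) 11.9833
-0.004 [-0.364  0.785 -0.875] (0, 0, 0.999) 12.3167
0.0 [-0.371 -0.227 -0.369] (0, 0, 0.999) 12.65
0.004 [-0.806 -1.42  -1.026] (0, 0, 0.977) 12.9833
0.008 [-1.361  0.084 -1.339] (-1, -2, 0.983) 13.3167
0.012 [-2.258 -0.094 -1.206] (-2, -4, 0.968) 13.65
0.016 [-1.915  0.302 -0.731] (-3, -6, 0.943) 13.9833
```

Run:
```python
from h import *
from bench import ctrl
np.set_printoptions(precision=2,suppress=True)
for s in(.07,.13,.185):
    ctrl.move_linear(L2(s),max_speed=.06);print(ctrl.get_t(),ctrl.get_ft_force())
s=ctrl.snapshot("side")["img"][:,:,::-1];t=ctrl.snapshot("top")["img"][:,:,::-1]
cv2.imwrite("pics/side3.png",s);cv2.imwrite("pics/top3.png",t)
cv2.imwrite("pics/c3.png",np.hstack([cv2.resize(s[80:160,260:326],(396,480),interpolation=2),cv2.resize(t[150:230,380:446],(396,480),interpolation=2)]))
```

```text
15.0333 [-1.53 -0.21 -0.65]
16.1833 [-1.41  1.14 -1.29]
17.25 [-1.53  0.26 -1.05]
```

View pics/c3.png

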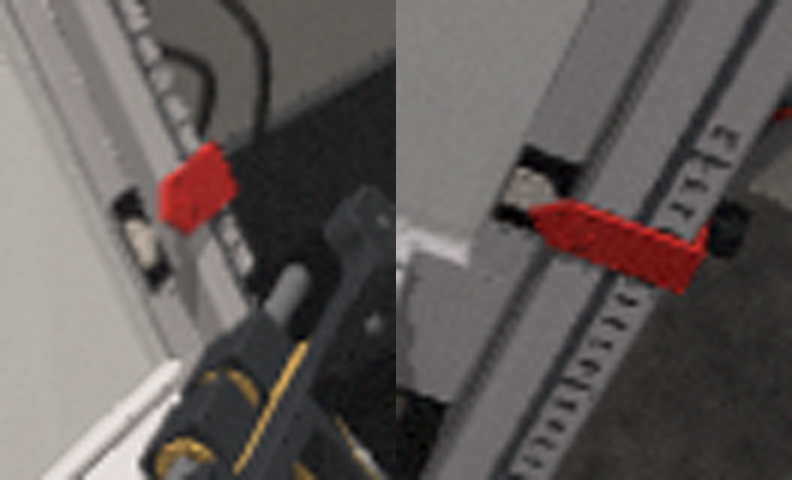

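Run:
```python
from h import *
np.set_printoptions(precision=4,suppress=True)
S=lambda x,y:np.array([260+(x+.5)/6-.5,80+(y+.5)/6-.5]);T=lambda x,y:np.array([380+(x-396+.5)/6-.5,150+(y+.5)/6-.5])
U=lambda X:.4226*X[0]+.9063*X[2]
def show(n,t,s):
    X,a,b=tri(t,s);h=wh(H,X)[0];print(n,h,"u",U(h).round(4),"res",round(a,2),round(b,2));return U(h)
w0=show("white0",tc(553,211),sa(240,433));w1=show("white1",T(538,189),S(142,240))
show("redtip",T(527,211),S(162,215));show("redtip0",tc(640,48),sa(101,88))
show("red right mid",T(696,262),S(226,164))
# one-camera check: u from each camera assuming hood plane: white plane y=-.16 and x on window plane
for y in(-.155,-.165):
  for n,pw,pr in(("side",S(142,240),S(162,213)),("top",T(538,189),T(527,211))):
    o,dd=ray(n,pw)
    from numpy.linalg import norm
    def at(p,n=n):
        o,dd=ray(n,p);oh=wh(H,o)[0];dh=wh(H,o+dd)[0]-oh
        # plane normal (.906,0,-.4226) through lip base: window front plane
        nn=np.array([.9063,0,-.4226]);out=[]
        for off in(0,.008,.016):
            c=np.array([-.1246,0,.0753])-nn*off;k=nn@(c-oh)/(nn@dh);X=oh+k*dh;out.append((round(U(X),4),X[1].round(3)))
        return out
    if y==-.155: print(n,"white",at(pw),"red",at(pr))
```

```text
white0 [-0.102  -0.1606  0.1256] u 0.0707 res 0.67 0.63
white1 [-0.0246 -0.1591  0.2915] u 0.2538 res 0.17 0.15
redtip [-0.0333 -0.1571  0.3014] u 0.2591 res 0.23 0.2
redtip0 [-0.0337 -0.1591  0.3048] u 0.262 res 0.98 0.83
red right mid [-0.0322 -0.2021  0.301 ] u 0.2592 res 0.77 0.63
side white [(np.float64(0.2533), np.float64(-0.161)), (np.float64(0.2559), np.float64(-0.148)), (np.float64(0.2586), np.float64(-0.136))] red [(np.float64(0.2557), np.float64(-0.177)), (np.float64(0.2583), np.float64(-0.165)), (np.float64(0.2609), np.float64(-0.152))]
top white [(np.float64(0.2533), np.float64(-0.159)), (np.float64(0.2623), np.float64(-0.158)), (np.float64(0.2714), np.float64(-0.157))] red [(np.float64(0.2438), np.float64(-0.159)), (np.float64(0.253), np.float64(-0.158)), (np.float64(0.2622), np.float64(-0.157))]
```

The crop shows the black plate with the white arrow at side (142,240) and top (538,189), and the red tip at side (162,214) and top (527,211). Triangulated, white lies at u=0.2538 and red at about 0.2593, so 5.5 mm is left to raise.

Run:
```python
from h import *
from bench import ctrl
np.set_printoptions(precision=3,suppress=True)
ctrl.move_linear(L2(.1905),max_speed=.02);ctrl.hold(.2)
ctrl.move_linear(L2(.172),max_speed=.05)
ctrl.move_linear(L2(.172,-.05),max_speed=.12)
P=W(-.33,-.05,.16);q=Q(d(45),0)
ctrl.move_linear(P)
im=ctrl.snapshot("side")["img"];tp=ctrl.snapshot("top")["img"]
cv2.imwrite("pics/side4.png",im[:,:,::-1]);cv2.imwrite("pics/top4.png",tp[:,:,::-1])
ref=cv2.imread("pics/side3.png")[:,:,::-1].copy();rt=cv2.imread("pics/top3.png")[:,:,::-1].copy()
def up(a,x,y,w,h): return cv2.resize(a[y:y+h,x:x+w],None,fx=6,fy=6,interpolation=cv2.INTER_CUBIC)
def sub(a,b,x,y,w,h,m=8):
    r=cv2.matchTemplate(up(b,x-m,y-m,w+2*m,h+2*m),up(a,x,y,w,h),cv2.TM_CCOEFF_NORMED);_,v,_,l=cv2.minMaxLoc(r);return l[0]/6-m,l[1]/6-m,v
print("side",sub(ref,im,277,110,10,20),"top",sub(rt,tp,394,172,10,14))
w=[-.0246,-.1591,.2915];u=np.array([.4226,0,.9063])*.0055
print("expected",proj("side",W(*(w+u)))-proj("side",W(*w)),proj("top",W(*(w+u)))-proj("top",W(*w)),ctrl.get_t())
for x in(-.27,-.2,-.12,-.06,-.02):
  for dip in(40,50,60):
    for y in(-.1,-.06):
      print(x,dip,y,[yw for yw in(-15,0,15) if ctrl.solve_ik(W(x,y,.016),Q(d(dip),d(yw))) is not None],end=" ")
```

```text
side (-1.333333333333333, -2.666666666666667, 0.978710412979126) top (1.0, -2.0, 0.9683743715286255)
expected [[-1.286 -2.78 ]] [[ 1.1   -2.169]] 21.075
-0.27 40 -0.1 [-15, 0, 15] -0.27 40 -0.06 [-15, 0, 15] -0.27 50 -0.1 [-15, 0, 15] -0.27 50 -0.06 [-15, 0, 15] -0.27 60 -0.1 [0, 15] -0.27 60 -0.06 [15] -0.2 40 -0.1 [-15, 0, 15] -0.2 40 -0.06 [-15, 0, 15] -0.2 50 -0.1 [0, 15] -0.2 50 -0.06 [0, 15] -0.2 60 -0.1 [0, 15] -0.2 60 -0.06 [15] -0.12 40 -0.1 [-15, 0, 15] -0.12 40 -0.06 [-15, 0, 15] -0.12 50 -0.1 [0, 15] -0.12 50 -0.06 [15] -0.12 60 -0.1 [0, 15] -0.12 60 -0.06 [15] -0.06 40 -0.1 [-15, 0, 15] -0.06 40 -0.06 [-15, 0, 15] -0.06 50 -0.1 [0, 15] -0.06 50 -0.06 [15] -0.06 60 -0.1 [0, 15] -0.06 60 -0.06 [15] -0.02 40 -0.1 [-15, 0, 15] -0.02 40 -0.06 [-15, 0, 15] -0.02 50 -0.1 [0, 15] -0.02 50 -0.06 [15] -0.02 60 -0.1 [0, 15] -0.02 60 -0.06 [15]
```

```bash
cat >> h.py <<'E'
def blue(img):
    "blue lid outline in a top picture -> centre (hood), yaw (deg, mod 90)"
    hsv=cv2.cvtColor(img,cv2.COLOR_RGB2HSV);m=cv2.inRange(hsv,(100,110,50),(118,255,255));m[:,:240]=0;m[:,440:]=0;m[:110]=0;m[340:]=0
    n,l,st,_=cv2.connectedComponentsWithStats(cv2.dilate(m,np.ones((3,3))))
    k=1+np.argmax(st[1:,4]);p=np.argwhere((l==k)&(m>0))[:,::-1]
    X=np.array([onz("top",q,.05) for q in p]);h=wh(H,X)[:,:2]
    r=cv2.minAreaRect((h*1000).astype(np.float32));a=(r[2]+45)%90-45
    return np.round(r[0],1),np.round(r[1],1),round(a,1),len(p)
E
python3 - <<'E'
from h import *
np.set_printoptions(precision=3,suppress=True)
print(blue(C["top"]["img"]),blue(cv2.imread("pics/top4.png")[:,:,::-1].copy()))
for c in((228,322),(268,317),(271,354),(232,359)):print(wh(H,onz("top",c,.05))[0])
E
```

```text
(array([-196.4, -101.7]), array([76.4, 76. ]), -22.5, 319) (array([-196.6, -101.7]), array([76.2, 75.6]), -22.6, 312)
[-0.343  0.052  0.05 ]
[-0.307 -0.019  0.05 ]
[-0.373 -0.05   0.05 ]
[-0.408  0.018  0.05 ]
```

```bash
cat >> h.py <<'E'
def tip(x,y,z,dip):
    return W(x+OFF*np.cos(d(dip)),y,z-OFF*np.sin(d(dip)))
E
python3 - <<'E'
from h import *
from bench import ctrl
np.set_printoptions(precision=3,suppress=True)
q=Q(d(70),0)
print([ctrl.solve_ik(tip(x,-.1,z,70),q) is not None for x,z in((-.285,.15),(-.28,.034),(-.175,.034))])
ctrl.set_gripper(.03)
ctrl.move_linear(tip(-.285,-.1,.15,70),rot=q,max_speed=.12)
ctrl.move_linear(tip(-.282,-.1,.034,70),max_speed=.1)
print(ctrl.get_t(),ctrl.get_width(),ctrl.get_ft_force())
for x in(-.25,-.235,-.22,-.205):
    ctrl.move_linear(tip(x,-.1,.034,70),max_speed=.04);print(x,ctrl.get_ft_force(),blue(ctrl.snapshot("top")["img"]),ctrl.get_t())
cv2.imwrite("pics/top5.png",ctrl.snapshot("top")["img"][:,:,::-1])
E
```

```text
[True, True, True]
24.9083 0.02966434344579763 [-0.52  -0.529  0.28 ]
-0.25 [-0.793  0.693  0.464] (array([-193.4, -100.9]), array([76. , 75.7]), -21.5, 309) 25.9083
-0.235 [-0.302  0.147 -0.03 ] (array([-179.3,  -96.7]), array([76.3, 75.6]), -15.6, 314) 26.4833
-0.22 [0.807 0.478 0.334] (array([-167.7,  -93. ]), array([75.9, 76.6]), -9.5, 323) 27.0583
-0.205 [-0.085  0.148  0.015] (array([-156.9,  -89.2]), array([76. , 75.6]), -2.3, 322) 27.6333
```

Run:
```python
from h import *
from bench import ctrl
np.set_printoptions(precision=3,suppress=True)
ctrl.move_linear(tip(-.19,-.1,.034,70),max_speed=.04);b=blue(ctrl.snapshot("top")["img"]);print(b,ctrl.get_t())
ctrl.move_linear(tip(-.205,-.095,.034,70),max_speed=.1);ctrl.move_linear(tip(-.205,-.06,.085,70),max_speed=.15)
xc=b[0][0]/1000
ctrl.move_linear(tip(xc-.003,-.018,.085,70),max_speed=.15)
ctrl.set_gripper(0.)
ctrl.move_linear(tip(xc-.003,-.018,.038,70),max_speed=.1)
y=-.032
while y>-.085:
    ctrl.move_linear(tip(xc-.003,y,.038,70),max_speed=.04);b=blue(ctrl.snapshot("top")["img"]);print(round(y,3),b,np.array(ctrl.get_ft_force()))
    if b[0][1]<-103 or b[3]<150:break
    y-=max(.004,min(.015,(104+b[0][1])/1000)) if b[0][1]<-90 else .008
print(ctrl.get_t())
```

```text
(array([-143.4,  -87.5]), array([75.7, 76.6]), 0.3, 308) 28.2583
-0.032 (array([-118.1,  -88.1]), array([77.3, 29.5]), -4.5, 121) [ 0.553 -1.055  0.195]
31.7333
```

Run:
```python
from h import *
from bench import ctrl
np.set_printoptions(precision=3,suppress=True)
xc=-.1464
ctrl.move_linear(tip(xc,-.053,.038,70),max_speed=.06);print(ctrl.get_ft_force())
ctrl.move_linear(tip(xc,-.03,.038,70),max_speed=.1)
ctrl.move_linear(tip(-.25,-.06,.09,70),max_speed=.15)
t=ctrl.snapshot("top")["img"];cv2.imwrite("pics/top6.png",t[:,:,::-1])
print(blue(t),ctrl.get_t())
print([[ctrl.solve_ik(tip(x,-.06,z,40),Q(d(40),0)) is not None for x,z in((-.25,.09),(-.215,.03),(-.05,.03))]])
```

```text
[ 0.686 -0.096 -0.332]
(array([-143. , -101.1]), array([76.3, 76.5]), 0.5, 327) 33.6167
[[True, True, True]]
```

Run:
```python
from h import *
from bench import ctrl
np.set_printoptions(precision=3,suppress=True)
q=Q(d(40),0)
ctrl.set_gripper(.072)
ctrl.move_linear(tip(-.25,-.06,.09,40),rot=q,max_speed=.12)
ctrl.move_linear(tip(-.215,-.06,.03,40),max_speed=.1)
print(ctrl.get_width(),ctrl.get_ft_force(),ctrl.get_t())
for x in(-.185,-.165,-.145,-.125):
    ctrl.move_linear(tip(x,-.06,.03,40),max_speed=.05);t=ctrl.snapshot("top")["img"];print(x,np.array(ctrl.get_ft_force()),blue(t),ctrl.get_t())
cv2.imwrite("pics/top7.png",t[:,:,::-1])
```

```text
Traceback (most recent call last):
bench.MotionError: the arm cannot follow that straight line within its joint ranges
```

Run:
```python
from h import *
from bench import ctrl
np.set_printoptions(precision=3,suppress=True)
q=Q(d(40),0)
print(np.array(ctrl.get_q()))
for yw in(0,8):
  for x,z in((-.28,.14),(-.215,.03),(-.12,.03),(-.05,.03)):
    r=ctrl.solve_ik(tip(x,-.06,z,40),Q(d(40),d(yw)));print(yw,x,None if r is None else np.array(r))
```

```text
[-0.377  0.206 -0.695 -0.013 -0.321 -1.548]
0 -0.28 [-0.889  0.059 -0.615 -1.344 -0.404  0.11 ]
0 -0.215 [-1.08   0.444 -0.62  -1.94  -0.568  0.939]
0 -0.12 [-0.907  0.497 -0.425 -1.899 -0.431  0.728]
0 -0.05 [-0.788  0.546 -0.264 -1.77  -0.326  0.492]
8 -0.28 [-0.964  0.1   -0.574 -1.289 -0.567  0.199]
8 -0.215 [-1.054  0.45  -0.544 -1.717 -0.607  0.789]
8 -0.12 [-0.892  0.507 -0.363 -1.667 -0.496  0.577]
8 -0.05 [-0.786  0.559 -0.219 -1.565 -0.42   0.378]
```

Run:
```python
from h import *
from bench import ctrl
np.set_printoptions(precision=3,suppress=True)
q=Q(d(40),0)
ctrl.move_linear(tip(-.27,-.06,.15,70),max_speed=.15)
ctrl.goto(tip(-.28,-.06,.14,40),q);print(ctrl.get_t())
ctrl.move_linear(tip(-.215,-.06,.03,40),max_speed=.1)
print(ctrl.get_width(),ctrl.get_ft_force(),ctrl.get_t())
for x in(-.185,-.165,-.145,-.125):
    ctrl.move_linear(tip(x,-.06,.03,40),max_speed=.05);t=ctrl.snapshot("top")["img"];print(x,np.array(ctrl.get_ft_force()),blue(t),ctrl.get_t())
cv2.imwrite("pics/top7.png",t[:,:,::-1])
```

```text
37.0
0.07202484667133982 [-0.908  1.249  0.055] 38.425
-0.185 [-1.13  -0.206 -0.055] (array([-143.1, -101.1]), array([76.4, 76.5]), 0.5, 328) 39.225
-0.165 [ 0.209 -0.648 -0.183] (array([-122.8, -100.9]), array([76.6, 76.1]), 1.6, 333) 39.825
-0.145 [-0.409  0.041 -0.003] (array([-104.7, -100.2]), array([78.3, 76.6]), 2.8, 315) 40.425
-0.125 [ 0.2    0.629 -0.905] (array([-85.2, -99.7]), array([79.3, 76.8]), 4.0, 318) 41.025
```

Run:
```python
from h import *
from bench import ctrl
np.set_printoptions(precision=3,suppress=True)
ctrl.move_linear(tip(-.13,-.06,.03,40),max_speed=.05);ctrl.move_linear(tip(-.13,-.055,.03,40),max_speed=.05)
for x in(-.105,-.085,-.065,-.046):
    ctrl.move_linear(tip(x,-.055,.03,40),max_speed=.05);t=ctrl.snapshot("top")["img"];f=np.array(ctrl.get_ft_force());print(x,f,blue(t),ctrl.get_t())
    if np.linalg.norm(f)>8:break
cv2.imwrite("pics/top8.png",t[:,:,::-1])
```

```text
-0.105 [ 0.156 -0.371  0.76 ] (array([ -69.3, -100.5]), array([74.4, 76.9]), 1.7, 248) 42.225
-0.085 [0.303 0.669 0.111] (array([ -60. , -100.9]), array([53. , 74.7]), 1.5, 216) 42.825
-0.065 [ 0.454 -0.63   0.149] (array([ -50.8, -101.3]), array([75.2, 33.2]), -0.7, 183) 43.425
-0.046 [-0.039  1.539 -0.108] (array([ -42.1, -101.6]), array([73.6, 16.5]), -0.1, 164) 44.0083
```

Run:
```python
from h import *
from bench import ctrl
np.set_printoptions(precision=3,suppress=True)
ctrl.move_linear(tip(-.040,-.055,.03,40),max_speed=.04);print(ctrl.get_ft_force())
ctrl.move_linear(tip(-.2,-.057,.03,40),max_speed=.15)
ctrl.move_linear(tip(-.28,-.06,.14,40),max_speed=.15)
t=ctrl.snapshot("top")["img"][:,:,::-1];s=ctrl.snapshot("side")["img"][:,:,::-1]
cv2.imwrite("pics/top9.png",t);cv2.imwrite("pics/side9.png",s);print(blue(t[:,:,::-1].copy()),ctrl.get_t())
def o(a): return a.copy()
a=cv2.resize(t[150:290,190:440],(500,280),interpolation=2);b=cv2.resize(s[190:330,200:360],(320,280),interpolation=2)
c=cv2.resize(s[85:155,260:320],(240,280),interpolation=2);e=cv2.resize(t[155:215,380:440],(280,280),interpolation=2)
cv2.imwrite("pics/fin.png",np.vstack([np.hstack([a,e]),np.hstack([b,c,np.zeros((280,220,3),np.uint8)])]))
g=lambda a,x,y,w,h,b,n:track(n,x,y,w,h,m=10,ref=a,img=b)
print("white",track("top",205,222,48,46,m=10,img=t[:,:,::-1].copy()),track("side",283,320,70,65,m=10,img=s[:,:,::-1].copy()),"bottle",track("side",348,186,28,48,m=10,img=s[:,:,::-1].copy()),"red",track("side",284,103,18,18,m=10,img=s[:,:,::-1].copy()))
for x,y,z in((-.06,-.15,0),(-.06,-.05,0)):print(proj("top",W(x,y,z)))
```

```text
[-0.469 -0.688 -1.241]
(array([ -39.1, -102. ]), array([72.9, 12.8]), -0.1, 186) 46.6833
white (0, 0, 0.993) (0, 0, 0.991) bottle (0, 0, 0.998) red (0, 0, 0.986)
[[368.276 227.238]]
[[324.371 211.348]]
```

View pics/fin.png

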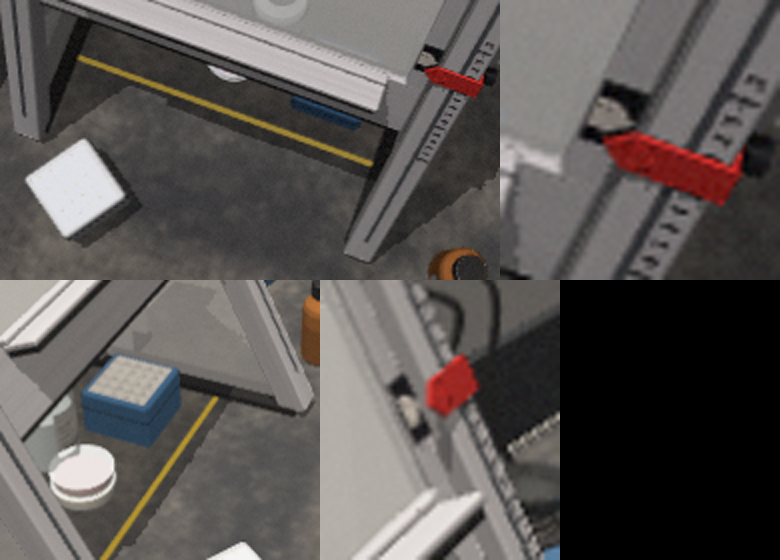

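The blue box stands behind the yellow line; its lid corners are at crop (115,355), (180,375), (150,412) and (85,390). The white arrow plate is at (410,407) and (617,112), and the red tip at (427,398) and (604,138). I do a last numeric check.

Run:
```python
from h import *
np.set_printoptions(precision=4,suppress=True)
P=np.array([wh(H,onz("side",(200+x/2,190+(y-280)/2),.052))[0] for x,y in((115,355),(180,375),(150,412),(85,390))]);print(P,P.mean(0))
S=lambda x,y:np.array([260+(x-320)/4,85+(y-280)/4]);T=lambda x,y:np.array([380+(x-500)/4.667,155+y/4.667])
for n,t,s in(("white",T(617,112),S(410,407)),("red",T(604,138),S(427,400))):
    X,a,b=tri(t,s);h=wh(H,X)[0];print(n,h,.4226*h[0]+.9063*h[2],a,b)
```

```text
[[ 0.0352 -0.1344  0.052 ]
 [-0.0428 -0.1283  0.052 ]
 [-0.041  -0.0632  0.052 ]
 [ 0.0348 -0.0701  0.052 ]] [-0.0035 -0.099   0.052 ]
white [-0.0223 -0.1603  0.2962] 0.2589880194413451 0.4299453838382076 0.36412079260757196
red [-0.0329 -0.1583  0.3017] 0.25956161676496803 0.09843244629774074 0.08337617874558427
```

Arrows are level within about 1 mm and the box is at x=-0.004, y=-0.099, so I hand it in.

```bash
python3 -c "
from bench import ctrl
print(ctrl.hand_in(),ctrl.get_t())"
```

```text
the job is handed in; nothing more can be done
the job is handed in; nothing more can be done
```

The job is handed in (no verdict shown): by my camera measurements the window's white arrow is within about 1 mm of the red one, the blue box's middle is about 56 mm behind the yellow line's far edge (38.5 mm needed), and the red mark, white box and amber bottle show no movement in the camera images.

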